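# Complete the desk kit from the sloping rack

## Robot

A 6-joint arm with a two-finger parallel gripper is mounted at the origin on the work surface. World frame = base frame: x ahead of the robot, y to its left, z up, the work surface at z = 0. Lengths are in m, angles in degrees, forces in N, time in s.
With the tool pointing down it reaches from about 0.4 to 0.825 m from the base axis. Payload 7 kg.
Tool frame: the origin (TCP) lies midway between the tips of the shut fingers; the grasp point (between the pads) lies 19 mm behind it (ctrl.hold_point_z is the distance from the TCP to the grasp point, in m); z points along the fingers, y is the line along which they close (so a half turn about z gives the same grasp; the last joint's range is limited). The gripper opens to 88 mm and grips with 3 to 60 N. Pads are 19 mm wide; open, the fingers measure 130 mm over their backs; the gripper's body (78 mm by 193 mm) begins 47 mm behind the grasp point.
Start: joints at [-50.071, 20.546, 0.682, 0, -70.136, -16.507], TCP at [0.268, -0.619, 0.199] pointing down, gripper open.
Joint ranges: [-176.03, 176.03], [-82.01, 121.73], [-58.28, 71.71], [-173.87, 95.51], [-174.79, -0.11], [-173.66, 173.66]. Speed limits (degrees/s): [136.94, 136.94, 172.46, 180, 180, 180].

## Interface

Orientations are given as [roll, pitch, yaw] about the fixed x, y, z axes, in that order (R = Rz(yaw) Ry(pitch) Rx(roll)).
In Python, from plant import ctrl gives the robot as it stands.
- The arm moves only by the tool apply_moves, never from a script. Its argument "deltas" is a list of rows, each an object with "fingers": the finger opening in mm, from 0 to 87.6; "delta_pos": the shift along the tool's x, y, z in mm, a list of three; "angular": the turn, a rotation vector about the tool's x, y, z in degrees, a list of three. A call has 1 to 10 rows; each row is the pose to reach, as a shift and turn from the pose commanded when the call began, along the tool's axes at that moment; what a row does not reach only later rows make up. A row lasts 1/10 s, in which the tool goes at most 50 mm and 8.59 degrees, less where a joint would pass 70% of its speed; a pose out of reach is approached as far as the arm can. A call with a gripper value outside its range is refused whole. The fingers move at their own pace and stop on an object; the grip force is fixed at half the most. Time passes only in rows, so rows that repeat a pose let the fingers close. It gives the time, the measured TCP pose, the force, the opening and the grip force at its end, in the units of the state.
- ctrl.get_obs(): the state, without advancing time (a new reading comes with each control period).
- ctrl.snapshot(name): name is "side" or "top" or "wrist"; returns the picture (420x560x3 uint8, red, green, blue); there is no depth.
- ctrl.camera_params(name): a dict with "fx", "fy", "cx", "cy" (pixels), "cam_to_world" (4x4, takes a point from camera to world coordinates); the wrist camera has in their place "mount" (4x4, takes a point from camera to tool coordinates, whose origin is the TCP and whose axes are the flange's). Camera axes: x right, y up, looking along -z (the intrinsics and any distortion apply to the point x, -y, -z); pixel columns grow to the right and rows downward; lengths in m; the calibration is good to about 2 mm. A picture is of the moment at which its call begins: read the wrist's pose just before it. camera_params takes no time and is no camera call.
- ctrl.close_job(): hands the job in; it is judged then, once.
The state is a dict: "clock": time; "joint_pos": joint angles; "qvel": joint speeds; "tau": joint torques, N m; "tool_pos": TCP position; "orientation": TCP orientation; "force": force on the tool from outside, world axes, zero at the start; "moment": the same for the moment, N m; "opening": finger opening in m; "gripper_force": force on a finger pad.
Only numpy, scipy, OpenCV 4.12 (cv2) and the standard library are available. Lean on these libraries where they do the work, as an engineer would, in place of code of your own. Each camera call takes 0.05 s, during which the arm holds its last target. There are 200 camera calls.

## Task

Complete the wooden kit tray so that it holds exactly one stapler, one pencil sharpener and one hand stamp, each lying flat on its underside in a compartment of its own. One of the three is already in the tray: leave it where it is, take only the two missing things from the clear sloping rack, and leave its duplicate on the rack. Do not disturb the colleague's grey tray or the mug.

Things in the scene. Friction and masses are not known exactly. Their poses are not given: they have to be found in the camera images.
- kit_tray: the kit tray: fixed, wooden, 106 x 266 mm, three equal grey-felt-lined compartments in a row along its y. Origin at the centre of its underside, z up. Compartment centres at y = -87, 0, +87 mm (x = 0), each 100 (x) by 82 (y) mm inside; floor 5 mm above the desk. Dividers and end walls stand 10 mm, the two long walls 18 mm above the desk.
- rack: clear acrylic rack, fixed, 266 mm wide, 155 high. Three places (y = -87, 0, +87 mm) on a floor sloping 26 degrees, low edge (its -x) on the side away from the robot with a 10 mm lip; 105 mm up the slope a back plate, square to that floor and 85 tall, leans out over the things, so they are taken and lifted square to the sloping floor. 4 mm fins between places. Origin under its centre on the desk, z up.
- stapler_a_mid (a point): the stapler that starts on the rack (which of the three places varies): a black plastic mini stapler, 60 long x 24 wide x 40 high: thin foot plate, a gap, a thick top arm, both 24 wide with flat sides (mm). The point is its centre, 20 mm above its underside; x along its length (up the slope at first), y across, z up from its underside (square to the slope at first). 50 to 200 g.
- stapler_b_mid (a point): a second, equal stapler; at the start it lies flat, at any yaw, either in one compartment of the kit tray or in the colleague's grey tray (varies). Point and axes as for the other one.
- sharpener_a_mid (a point): the sharpener that starts on the rack (which of the three places varies): a steel pencil sharpener, a plain rounded block 60 long x 34 wide x 34 high with a pencil hole in one end (mm). The point is its centre, 17 mm above its underside; x along its length (up the slope at first), y across, z up from its underside (square to the slope at first). 50 to 200 g.
- sharpener_b_mid (a point): a second, equal sharpener; at the start it lies flat, at any yaw, either in one compartment of the kit tray or in the colleague's grey tray (varies). Point and axes as for the other one.
- stamp_a_mid (a point): the stamp that starts on the rack (which of the three places varies): a hand stamp, wooden foot 60 long x 26 wide x 14 high, round wooden knob in its middle, 26 across 32 to 42 above the underside, 48 high overall (mm). The point is its centre, 24 mm above its underside; x along its length (up the slope at first), y across, z up from its underside (square to the slope at first). 50 to 200 g.
- stamp_b_mid (a point): a second, equal stamp; at the start it lies flat, at any yaw, either in one compartment of the kit tray or in the colleague's grey tray (varies). Point and axes as for the other one.
- other_tray: a colleague's grey steel tray, fixed, 190 x 90 x 22 mm, to the left of the rack, with two things in it; not part of the job. Origin under its centre.
- mug_mid (a point): a blue ceramic mug, 76 mm across and 85 high, on a slate coaster 100 x 100 x 6 mm beyond the gap between rack and tray; not part of the job. The point is its centre.
Not all that is in view belongs to the job. Leave any purple or red look-alike of the part that bears stapler_a_mid alone.

How it is judged (in metres and radians):
At the end, for the whole second after the job is handed in: Each compartment holds one thing, upright on its floor (within 0.12 rad, 5 mm; centre within 32 mm of the compartment's centre in x and y): one stapler, one sharpener, one stamp. Duplicate still on the rack (moved under 25 mm); things that began in either tray moved under 45 mm (((((x of stapler_b_mid in the frame of kit_tray between -0.032 and 0.032 m and y of stapler_b_mid in the frame of kit_tray between -0.119 and -0.055 m and z of stapler_b_mid in the frame of kit_tray between 0.019 and 0.03 m and angle between stapler_b_mid's own z axis and vertical below 0.12 rad) or (x of stapler_b_mid in the frame of kit_tray between -0.032 and 0.032 m and y of stapler_b_mid in the frame of kit_tray between -0.032 and 0.032 m and z of stapler_b_mid in the frame of kit_tray between 0.019 and 0.03 m and angle between stapler_b_mid's own z axis and vertical below 0.12 rad) or (x of stapler_b_mid in the frame of kit_tray between -0.032 and 0.032 m and y of stapler_b_mid in the frame of kit_tray between 0.055 and 0.119 m and z of stapler_b_mid in the frame of kit_tray between 0.019 and 0.03 m and angle between stapler_b_mid's own z axis and vertical below 0.12 rad)) and distance of stapler_a_mid from where it was at the start of the episode below 0.025 m) or (horizontal distance between stapler_b_mid and kit_tray above 0.3 m and ((x of stapler_a_mid in the frame of kit_tray between -0.032 and 0.032 m and y of stapler_a_mid in the frame of kit_tray between -0.119 and -0.055 m and z of stapler_a_mid in the frame of kit_tray between 0.019 and 0.03 m and angle between stapler_a_mid's own z axis and vertical below 0.12 rad) or (x of stapler_a_mid in the frame of kit_tray between -0.032 and 0.032 m and y of stapler_a_mid in the frame of kit_tray between -0.032 and 0.032 m and z of stapler_a_mid in the frame of kit_tray between 0.019 and 0.03 m and angle between stapler_a_mid's own z axis and vertical below 0.12 rad) or (x of stapler_a_mid in the frame of kit_tray between -0.032 and 0.032 m and y of stapler_a_mid in the frame of kit_tray between 0.055 and 0.119 m and z of stapler_a_mid in the frame of kit_tray between 0.019 and 0.03 m and angle between stapler_a_mid's own z axis and vertical below 0.12 rad)))) and distance of each of stapler_b_mid, sharpener_b_mid, stamp_b_mid from where it was at the start of the episode below 0.045 m and ((((x of sharpener_b_mid in the frame of kit_tray between -0.032 and 0.032 m and y of sharpener_b_mid in the frame of kit_tray between -0.119 and -0.055 m and z of sharpener_b_mid in the frame of kit_tray between 0.016 and 0.027 m and angle between sharpener_b_mid's own z axis and vertical below 0.12 rad) or (x of sharpener_b_mid in the frame of kit_tray between -0.032 and 0.032 m and y of sharpener_b_mid in the frame of kit_tray between -0.032 and 0.032 m and z of sharpener_b_mid in the frame of kit_tray between 0.016 and 0.027 m and angle between sharpener_b_mid's own z axis and vertical below 0.12 rad) or (x of sharpener_b_mid in the frame of kit_tray between -0.032 and 0.032 m and y of sharpener_b_mid in the frame of kit_tray between 0.055 and 0.119 m and z of sharpener_b_mid in the frame of kit_tray between 0.016 and 0.027 m and angle between sharpener_b_mid's own z axis and vertical below 0.12 rad)) and distance of sharpener_a_mid from where it was at the start of the episode below 0.025 m) or (horizontal distance between sharpener_b_mid and kit_tray above 0.3 m and ((x of sharpener_a_mid in the frame of kit_tray between -0.032 and 0.032 m and y of sharpener_a_mid in the frame of kit_tray between -0.119 and -0.055 m and z of sharpener_a_mid in the frame of kit_tray between 0.016 and 0.027 m and angle between sharpener_a_mid's own z axis and vertical below 0.12 rad) or (x of sharpener_a_mid in the frame of kit_tray between -0.032 and 0.032 m and y of sharpener_a_mid in the frame of kit_tray between -0.032 and 0.032 m and z of sharpener_a_mid in the frame of kit_tray between 0.016 and 0.027 m and angle between sharpener_a_mid's own z axis and vertical below 0.12 rad) or (x of sharpener_a_mid in the frame of kit_tray between -0.032 and 0.032 m and y of sharpener_a_mid in the frame of kit_tray between 0.055 and 0.119 m and z of sharpener_a_mid in the frame of kit_tray between 0.016 and 0.027 m and angle between sharpener_a_mid's own z axis and vertical below 0.12 rad)))) and ((((x of stamp_b_mid in the frame of kit_tray between -0.032 and 0.032 m and y of stamp_b_mid in the frame of kit_tray between -0.119 and -0.055 m and z of stamp_b_mid in the frame of kit_tray between 0.023 and 0.034 m and angle between stamp_b_mid's own z axis and vertical below 0.12 rad) or (x of stamp_b_mid in the frame of kit_tray between -0.032 and 0.032 m and y of stamp_b_mid in the frame of kit_tray between -0.032 and 0.032 m and z of stamp_b_mid in the frame of kit_tray between 0.023 and 0.034 m and angle between stamp_b_mid's own z axis and vertical below 0.12 rad) or (x of stamp_b_mid in the frame of kit_tray between -0.032 and 0.032 m and y of stamp_b_mid in the frame of kit_tray between 0.055 and 0.119 m and z of stamp_b_mid in the frame of kit_tray between 0.023 and 0.034 m and angle between stamp_b_mid's own z axis and vertical below 0.12 rad)) and distance of stamp_a_mid from where it was at the start of the episode below 0.025 m) or (horizontal distance between stamp_b_mid and kit_tray above 0.3 m and ((x of stamp_a_mid in the frame of kit_tray between -0.032 and 0.032 m and y of stamp_a_mid in the frame of kit_tray between -0.119 and -0.055 m and z of stamp_a_mid in the frame of kit_tray between 0.023 and 0.034 m and angle between stamp_a_mid's own z axis and vertical below 0.12 rad) or (x of stamp_a_mid in the frame of kit_tray between -0.032 and 0.032 m and y of stamp_a_mid in the frame of kit_tray between -0.032 and 0.032 m and z of stamp_a_mid in the frame of kit_tray between 0.023 and 0.034 m and angle between stamp_a_mid's own z axis and vertical below 0.12 rad) or (x of stamp_a_mid in the frame of kit_tray between -0.032 and 0.032 m and y of stamp_a_mid in the frame of kit_tray between 0.055 and 0.119 m and z of stamp_a_mid in the frame of kit_tray between 0.023 and 0.034 m and angle between stamp_a_mid's own z axis and vertical below 0.12 rad)))) and ((x of stapler_a_mid in the frame of kit_tray between -0.032 and 0.032 m and y of stapler_a_mid in the frame of kit_tray between -0.119 and -0.055 m and z of stapler_a_mid in the frame of kit_tray between 0.019 and 0.03 m and angle between stapler_a_mid's own z axis and vertical below 0.12 rad) or (x of stapler_b_mid in the frame of kit_tray between -0.032 and 0.032 m and y of stapler_b_mid in the frame of kit_tray between -0.119 and -0.055 m and z of stapler_b_mid in the frame of kit_tray between 0.019 and 0.03 m and angle between stapler_b_mid's own z axis and vertical below 0.12 rad) or (x of sharpener_a_mid in the frame of kit_tray between -0.032 and 0.032 m and y of sharpener_a_mid in the frame of kit_tray between -0.119 and -0.055 m and z of sharpener_a_mid in the frame of kit_tray between 0.016 and 0.027 m and angle between sharpener_a_mid's own z axis and vertical below 0.12 rad) or (x of sharpener_b_mid in the frame of kit_tray between -0.032 and 0.032 m and y of sharpener_b_mid in the frame of kit_tray between -0.119 and -0.055 m and z of sharpener_b_mid in the frame of kit_tray between 0.016 and 0.027 m and angle between sharpener_b_mid's own z axis and vertical below 0.12 rad) or (x of stamp_a_mid in the frame of kit_tray between -0.032 and 0.032 m and y of stamp_a_mid in the frame of kit_tray between -0.119 and -0.055 m and z of stamp_a_mid in the frame of kit_tray between 0.023 and 0.034 m and angle between stamp_a_mid's own z axis and vertical below 0.12 rad) or (x of stamp_b_mid in the frame of kit_tray between -0.032 and 0.032 m and y of stamp_b_mid in the frame of kit_tray between -0.119 and -0.055 m and z of stamp_b_mid in the frame of kit_tray between 0.023 and 0.034 m and angle between stamp_b_mid's own z axis and vertical below 0.12 rad)) and ((x of stapler_a_mid in the frame of kit_tray between -0.032 and 0.032 m and y of stapler_a_mid in the frame of kit_tray between -0.032 and 0.032 m and z of stapler_a_mid in the frame of kit_tray between 0.019 and 0.03 m and angle between stapler_a_mid's own z axis and vertical below 0.12 rad) or (x of stapler_b_mid in the frame of kit_tray between -0.032 and 0.032 m and y of stapler_b_mid in the frame of kit_tray between -0.032 and 0.032 m and z of stapler_b_mid in the frame of kit_tray between 0.019 and 0.03 m and angle between stapler_b_mid's own z axis and vertical below 0.12 rad) or (x of sharpener_a_mid in the frame of kit_tray between -0.032 and 0.032 m and y of sharpener_a_mid in the frame of kit_tray between -0.032 and 0.032 m and z of sharpener_a_mid in the frame of kit_tray between 0.016 and 0.027 m and angle between sharpener_a_mid's own z axis and vertical below 0.12 rad) or (x of sharpener_b_mid in the frame of kit_tray between -0.032 and 0.032 m and y of sharpener_b_mid in the frame of kit_tray between -0.032 and 0.032 m and z of sharpener_b_mid in the frame of kit_tray between 0.016 and 0.027 m and angle between sharpener_b_mid's own z axis and vertical below 0.12 rad) or (x of stamp_a_mid in the frame of kit_tray between -0.032 and 0.032 m and y of stamp_a_mid in the frame of kit_tray between -0.032 and 0.032 m and z of stamp_a_mid in the frame of kit_tray between 0.023 and 0.034 m and angle between stamp_a_mid's own z axis and vertical below 0.12 rad) or (x of stamp_b_mid in the frame of kit_tray between -0.032 and 0.032 m and y of stamp_b_mid in the frame of kit_tray between -0.032 and 0.032 m and z of stamp_b_mid in the frame of kit_tray between 0.023 and 0.034 m and angle between stamp_b_mid's own z axis and vertical below 0.12 rad)) and ((x of stapler_a_mid in the frame of kit_tray between -0.032 and 0.032 m and y of stapler_a_mid in the frame of kit_tray between 0.055 and 0.119 m and z of stapler_a_mid in the frame of kit_tray between 0.019 and 0.03 m and angle between stapler_a_mid's own z axis and vertical below 0.12 rad) or (x of stapler_b_mid in the frame of kit_tray between -0.032 and 0.032 m and y of stapler_b_mid in the frame of kit_tray between 0.055 and 0.119 m and z of stapler_b_mid in the frame of kit_tray between 0.019 and 0.03 m and angle between stapler_b_mid's own z axis and vertical below 0.12 rad) or (x of sharpener_a_mid in the frame of kit_tray between -0.032 and 0.032 m and y of sharpener_a_mid in the frame of kit_tray between 0.055 and 0.119 m and z of sharpener_a_mid in the frame of kit_tray between 0.016 and 0.027 m and angle between sharpener_a_mid's own z axis and vertical below 0.12 rad) or (x of sharpener_b_mid in the frame of kit_tray between -0.032 and 0.032 m and y of sharpener_b_mid in the frame of kit_tray between 0.055 and 0.119 m and z of sharpener_b_mid in the frame of kit_tray between 0.016 and 0.027 m and angle between sharpener_b_mid's own z axis and vertical below 0.12 rad) or (x of stamp_a_mid in the frame of kit_tray between -0.032 and 0.032 m and y of stamp_a_mid in the frame of kit_tray between 0.055 and 0.119 m and z of stamp_a_mid in the frame of kit_tray between 0.023 and 0.034 m and angle between stamp_a_mid's own z axis and vertical below 0.12 rad) or (x of stamp_b_mid in the frame of kit_tray between -0.032 and 0.032 m and y of stamp_b_mid in the frame of kit_tray between 0.055 and 0.119 m and z of stamp_b_mid in the frame of kit_tray between 0.023 and 0.034 m and angle between stamp_b_mid's own z axis and vertical below 0.12 rad))); the robot touches nothing.
It fails at once if the duplicate of what the kit tray already has is taken from the rack (moved by more than 40 mm) ((horizontal distance between stapler_b_mid and kit_tray below 0.2 m and distance of stapler_a_mid from where it was at the start of the episode above 0.04 m) or (horizontal distance between sharpener_b_mid and kit_tray below 0.2 m and distance of sharpener_a_mid from where it was at the start of the episode above 0.04 m) or (horizontal distance between stamp_b_mid and kit_tray below 0.2 m and distance of stamp_a_mid from where it was at the start of the episode above 0.04 m)).
It fails at once if a thing that lay in either tray at the start is moved from its place (by more than 45 mm) (distance of any of stapler_b_mid, sharpener_b_mid, stamp_b_mid from where it was at the start of the episode above 0.045 m).
It fails at once if the mug is knocked or moved (by more than 20 mm) (distance of mug_mid from where it was at the start of the episode above 0.02 m).
It also fails if it takes over 67 s, if anything falls off the work surface, if the arm or the gripper's body presses on something with over 40 N, if the wrist force passes 120 N, or if a joint passes its speed limit or range.

## Working session

There is one attempt and no reset: what is moved stays moved. The work goes in short steps, Python scripts to look and compute and a tool call to move; the robot and the scene stay as the last step left them, time stands still between calls to the robot, and variables do not carry over. Pictures are saved under pics/ and viewed, at most 10 in all, crops included, and the job is handed in when it is done.

Besides the shell and the picture viewer there is one more tool, called as name([rows], argument=value, ...), one row to a line, values as JSON. apply_moves: Moves the arm, as the interface text tells. Its arguments: {"type":"object","properties":{"deltas":{"type":"array"}},"required":["deltas"]}

```bash
mkdir -p pics; ls; python3 - <<'E'
from plant import ctrl
import cv2,numpy as np
np.set_printoptions(precision=4,suppress=True)
print(ctrl.get_obs())
for n in("side","top"):
    p=ctrl.camera_params(n);print(n,p)
    cv2.imwrite(f"pics/{n}0.png",ctrl.snapshot(n)[:,:,::-1])
print(ctrl.camera_params("wrist"),ctrl.hold_point_z)
E
```

```text
pics
{'clock': 0.0, 'joint_pos': array([-50.0697,  20.5924,   0.6348,  -0.0204, -70.1352, -16.508 ]), 'qvel': array([-0.0178,  0.0176, -0.0692,  0.0247,  0.0365,  0.0335]), 'tau': array([  0.0019, -58.2714,  29.3062,   6.9974,   0.0069,  -0.0002]), 'tool_pos': array([ 0.2681, -0.6189,  0.1981]), 'orientation': array([ 179.9056,   -0.008 , -156.5846]), 'force': array([-0.0794,  0.52  ,  0.4717]), 'moment': array([0.0224, 0.0098, 0.012 ]), 'gripper_force': 0.0, 'opening': 0.08771683938315362}
side {'fx': 429.15691725033975, 'fy': 429.15691725033975, 'cx': 281.2303069443884, 'cy': 207.8642116487363, 'cam_to_world': array([[-0.9734,  0.1312, -0.1878,  0.4144],
       [-0.2291, -0.5338,  0.814 ,  0.8152],
       [ 0.0066,  0.8354,  0.5496,  0.6283],
       [ 0.    ,  0.    ,  0.    ,  1.    ]])}
top {'fx': 480.2007422015029, 'fy': 480.2007422015029, 'cx': 281.7245590715138, 'cy': 203.36458282335826, 'cam_to_world': array([[-0.0036,  0.9938, -0.1108,  0.4624],
       [-1.    , -0.0043, -0.0058,  0.0068],
       [-0.0062,  0.1108,  0.9938,  1.2922],
       [ 0.    ,  0.    ,  0.    ,  1.    ]])}
{'fx': 313.9483836299912, 'fy': 313.9483836299912, 'cx': 280.56450703569567, 'cy': 211.33792269530045, 'mount': array([[ 0.0003,  0.9531,  0.3027,  0.0826],
       [ 1.    , -0.0004,  0.0003, -0.0005],
       [ 0.0004,  0.3027, -0.9531, -0.1866],
       [ 0.    ,  0.    ,  0.    ,  1.    ]])} 0.0188
```

View pics/top0.png

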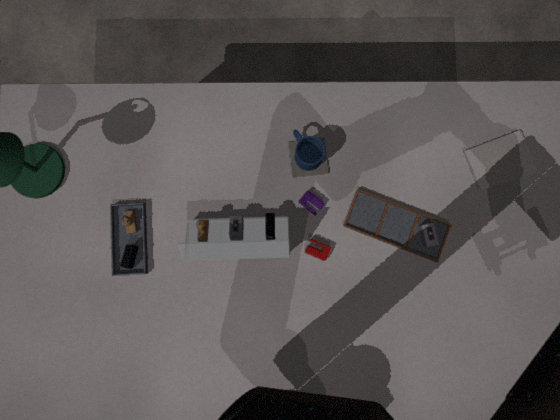

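View pics/side0.png

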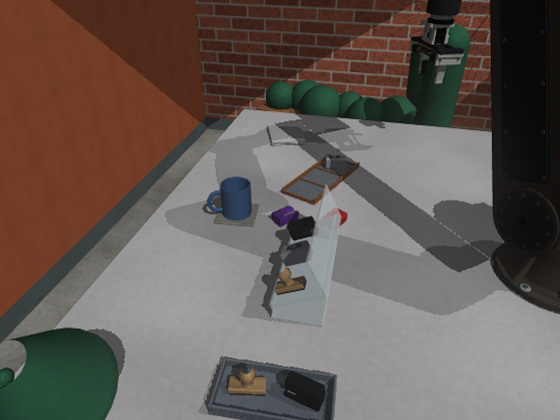

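The top picture shows the following:
- The kit tray at about (398,223) already holds a grey sharpener at (430,233).
- The grey tray at (130,236) holds a stamp and a stapler.
- The rack holds a stamp at (203,230), a sharpener at (236,228) and a black stapler at (270,226).
- The purple (312,202) and red (318,249) staplers are look-alikes lying on the desk.

So the stamp and the black stapler have to be moved. Next I'll take rough positions.

```bash
cat > h.py <<'E'
from plant import ctrl
import cv2,numpy as np
from scipy.spatial.transform import Rotation as R
np.set_printoptions(precision=4,suppress=True)
def Tool():
    o=ctrl.get_obs();T=np.eye(4);T[:3,:3]=R.from_euler('xyz',o['orientation'],degrees=True).as_matrix();T[:3,3]=o['tool_pos'];return T
def cam(n,T=None):
    p=ctrl.camera_params(n);return p,(T@p['mount'] if n=='wrist' else p['cam_to_world'])
def ray(pc,uv):
    p,C=pc;d=C[:3,:3]@np.array([(uv[0]-p['cx'])/p['fx'],-(uv[1]-p['cy'])/p['fy'],-1]);return C[:3,3],d/np.linalg.norm(d)
def plane(pc,uv,z):
    o,d=ray(pc,uv);return o+d*(z-o[2])/d[2]
def plane_n(pc,uv,p0,n):
    o,d=ray(pc,uv);return o+d*((p0-o)@n)/(d@n)
def tri(*prs):
    A=np.zeros((3,3));b=np.zeros(3)
    for o,d in prs:
        M=np.eye(3)-np.outer(d,d);A+=M;b+=M@o
    x=np.linalg.solve(A,b);return x,[np.linalg.norm((np.eye(3)-np.outer(d,d))@(x-o)) for o,d in prs]
def proj(pc,X):
    p,C=pc;q=np.linalg.inv(C)@np.append(X,1);return np.array([p['cx']-p['fx']*q[0]/q[2],p['cy']+p['fy']*q[1]/q[2]])
E
python3 - <<'E'
from h import *
t=cam('top');s=cam('side')
for n,a,b in(("stamp",(203,230),(288,282)),("sharp",(236,228),(297,252)),("stapler",(270,226),(301,228)),("sharpTray",(430,233),(330,163)),("mug",(311,150),(236,197))):
    print(n,*tri(ray(t,a),ray(s,b)))
for u in((361,188),(450,222),(438,261),(344,224)): print('tray',plane(t,u,.014))
for u in((181,257),(289,257),(290,216),(189,216)): print('rack',plane(t,u,.08))
for n in('top','side'):
    im=cv2.imread(f'pics/{n}0.png')
    if n=='top':a=im[170:290,100:470]
cv2.imwrite('pics/c1.png',cv2.resize(a,None,fx=2.1,fy=2.1,interpolation=cv2.INTER_CUBIC))
E
```

```text
stamp [0.5349 0.2174 0.0567] [np.float64(0.0028814266840460102), np.float64(0.0028814266840460493)]
sharp [0.5372 0.1315 0.0624] [np.float64(0.0006493315274775432), np.float64(0.0006493315274776102)]
stapler [0.5438 0.0446 0.0611] [np.float64(0.0024404333628037125), np.float64(0.002440433362803601)]
sharpTray [ 0.5298 -0.3789  0.0133] [np.float64(0.005730849533106952), np.float64(0.005730849533106511)]
mug [ 0.7391 -0.0643  0.0492] [np.float64(0.0030932502433594013), np.float64(0.0030932502433594763)]
tray [ 0.6456 -0.1988  0.014 ]
tray [ 0.5531 -0.4333  0.014 ]
tray [ 0.4502 -0.3974  0.014 ]
tray [ 0.5489 -0.1514  0.014 ]
rack [0.4631 0.2674 0.08  ]
rack [ 0.4621 -0.0039  0.08  ]
rack [ 0.5653 -0.007   0.08  ]
rack [0.5664 0.2491 0.08  ]
```

View pics/c1.png

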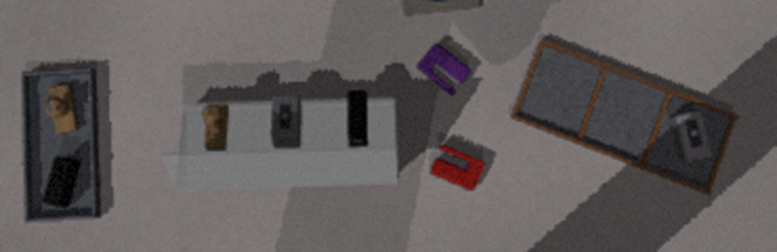

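Names for the candidates: the black stapler (270,226) on the rack is the one meant. It isn't purple or red, and it isn't the one in the grey tray. The stamp (203,230) on the rack is the other. The crop confirms both, and it shows that the kit's third item, the sharpener, is already in the tray's end compartment. Now I'll work out a viewing pose.

```bash
cat >> h.py <<'E'
def go(p,yaw,tilt,T=None):
    """delta to TCP p; tool x horizontal heading yaw, tilted by tilt (tips toward -x heading)"""
    T=Tool() if T is None else T
    Rt=(R.from_euler('z',yaw,degrees=True)*R.from_euler('y',tilt,degrees=True)*R.from_euler('x',180,degrees=True)).as_matrix()
    G=np.eye(4);G[:3,:3]=Rt;G[:3,3]=p
    D=np.linalg.inv(T)@G
    print('pos mm',(D[:3,3]*1e3).round(1),'rot deg',R.from_matrix(D[:3,:3]).as_rotvec(degrees=True).round(1),'z',Rt[:,2]);return G
E
python3 - <<'E'
from h import *
G=go([.45,-.2,.25],-75,0)
go([.62,.13,.24],0,26,G)
E
```

```text
pos mm [-333.4  312.2  -51.4] rot deg [  0.1   0.1 -81.6] z [-0. -0. -1.]
pos mm [-274.8 -249.6   10. ] rot deg [-17.  -22.2 -73.6] z [-0.4384 -0.     -0.8988]
```

apply_moves([
  {"fingers": 87, "delta_pos": [-35, 33, -10], "angular": [0, 0, -8]},
  {"fingers": 87, "delta_pos": [-67, 64, -20], "angular": [0, 0, -16]},
  {"fingers": 87, "delta_pos": [-100, 95, -30], "angular": [0, 0, -24]},
  {"fingers": 87, "delta_pos": [-133, 126, -40], "angular": [0, 0, -32]},
  {"fingers": 87, "delta_pos": [-167, 157, -50], "angular": [0, 0, -40]},
  {"fingers": 87, "delta_pos": [-200, 188, -50], "angular": [0, 0, -48]},
  {"fingers": 87, "delta_pos": [-233, 219, -50], "angular": [0, 0, -56]},
  {"fingers": 87, "delta_pos": [-267, 250, -50], "angular": [0, 0, -64]},
  {"fingers": 87, "delta_pos": [-300, 281, -50], "angular": [0, 0, -72]},
  {"fingers": 87, "delta_pos": [-333, 312, -50], "angular": [0, 0, -80]},
])

```text
clock: 1.1
tool_pos: [0.45, -0.1988, 0.249]
orientation: [-180.0, 0.0, -76.2]
force: [1.8, -0.8, 1.3]
opening: 0.0873
gripper_force: 0.0
```

```bash
python3 - <<'E'
from h import *
o=ctrl.get_obs();print(o['clock'],o['joint_pos'],o['tool_pos'],o['orientation'])
go([.62,.13,.24],0,26)
E
```

```text
1.1 [ -0.8999   1.2304 -17.0813  -0.0085 -71.6863  14.6558] [ 0.45   -0.1988  0.249 ] [-179.996     0.0073  -76.2467]
pos mm [-279.  -243.3    9.1] rot deg [-17.3 -22.  -74.9] z [-0.4384 -0.     -0.8988]
```

apply_moves([
  {"fingers": 87, "delta_pos": [-28, -24, 1], "angular": [-1.7, -2.2, -7.5]},
  {"fingers": 87, "delta_pos": [-56, -49, 2], "angular": [-3.5, -4.4, -15]},
  {"fingers": 87, "delta_pos": [-84, -73, 3], "angular": [-5.2, -6.6, -22.5]},
  {"fingers": 87, "delta_pos": [-112, -97, 4], "angular": [-6.9, -8.8, -30]},
  {"fingers": 87, "delta_pos": [-140, -122, 5], "angular": [-8.7, -11, -37.5]},
  {"fingers": 87, "delta_pos": [-168, -146, 5], "angular": [-10.4, -13.2, -45]},
  {"fingers": 87, "delta_pos": [-196, -170, 6], "angular": [-12.1, -15.4, -52.4]},
  {"fingers": 87, "delta_pos": [-224, -195, 7], "angular": [-13.8, -17.6, -59.9]},
  {"fingers": 87, "delta_pos": [-252, -219, 8], "angular": [-15.6, -19.8, -67.4]},
  {"fingers": 87, "delta_pos": [-279, -243, 9], "angular": [-17.3, -22, -74.9]},
])

```text
clock: 2.1
tool_pos: [0.6218, 0.1282, 0.2395]
orientation: [-179.9, 26.1, 0.0]
force: [1.4, -1.0, 0.2]
opening: 0.087
gripper_force: 0.0
```

apply_moves([
  {"fingers": 87, "delta_pos": [0, 0, 0], "angular": [0, 0, 0]},
  {"fingers": 87, "delta_pos": [0, 0, 0], "angular": [0, 0, 0]},
  {"fingers": 87, "delta_pos": [0, 0, 0], "angular": [0, 0, 0]},
])

```text
clock: 2.4
tool_pos: [0.6213, 0.1266, 0.24]
orientation: [179.9, 26.0, -0.4]
force: [-0.4, 0.1, 0.9]
opening: 0.0869
gripper_force: 0.0
```

```bash
python3 - <<'E'
from h import *
o=ctrl.get_obs();print(o['clock'],o['joint_pos'],o['tool_pos'],o['orientation'])
T=Tool();np.save('T1.npy',T);im=ctrl.snapshot('wrist')[:,:,::-1];cv2.imwrite('pics/w1.png',im)
E
```

```text
2.4 [  22.4484   33.4671   25.6996  -10.1374 -106.2123   66.4427] [0.6213 0.1266 0.24  ] [179.9463  25.9945  -0.3563]
```

View pics/w1.png

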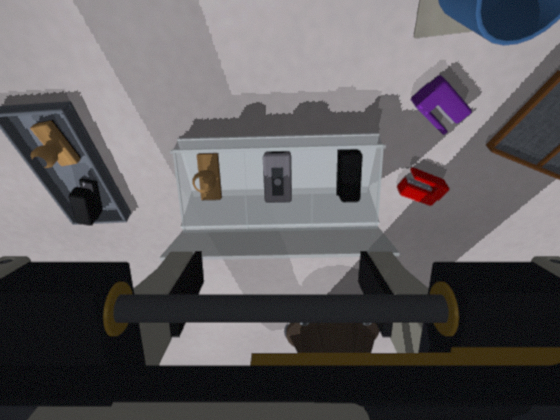

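The wrist view shows the stamp at (207,176), the sharpener at (277,177) and the black stapler at (349,176), all behind the lip at row ~140. Faint fins show at columns 246 and 312. I'll shift sideways for a second view, over the stapler.

apply_moves([
  {"fingers": 36, "delta_pos": [0, 40, 10], "angular": [0, 0, 0]},
  {"fingers": 36, "delta_pos": [0, 82, 20], "angular": [0, 0, 0]},
  {"fingers": 36, "delta_pos": [0, 82, 20], "angular": [0, 0, 0]},
  {"fingers": 36, "delta_pos": [0, 82, 20], "angular": [0, 0, 0]},
  {"fingers": 36, "delta_pos": [0, 82, 20], "angular": [0, 0, 0]},
  {"fingers": 36, "delta_pos": [0, 82, 20], "angular": [0, 0, 0]},
])

```text
clock: 3.05
tool_pos: [0.6124, 0.0456, 0.2229]
orientation: [-180.0, 25.9, -0.3]
force: [-0.3, 0.6, 0.1]
opening: 0.0445
gripper_force: 0.0
```

```bash
python3 - <<'E'
from h import *
T=Tool();np.save('T2.npy',T);im=ctrl.snapshot('wrist')[:,:,::-1];cv2.imwrite('pics/w2.png',im)
T1=np.load('T1.npy');i1=cv2.imread('pics/w1.png')
def blobs(im,tag):
    hsv=cv2.cvtColor(im,cv2.COLOR_BGR2HSV);out={}
    for n,m in(('stapler',(hsv[...,2]<45)),('stamp',(hsv[...,1]>90)&(hsv[...,0]>8)&(hsv[...,0]<28)&(hsv[...,2]>50))):
        m=m.astype(np.uint8);m[240:]=0
        for c in cv2.findContours(m,cv2.RETR_EXTERNAL,cv2.CHAIN_APPROX_NONE)[0]:
            if cv2.contourArea(c)>300:print(tag,n,cv2.contourArea(c),cv2.boundingRect(c),cv2.minAreaRect(c))
print(T[:3,3]);blobs(i1,'w1');blobs(im,'w2')
a=cv2.convertScaleAbs(im[100:270,180:420],alpha=1.3)
b=cv2.convertScaleAbs(i1[110:265,150:420],alpha=1.3)
cv2.imwrite('pics/c2.png',np.vstack([cv2.resize(a,(480,340),interpolation=cv2.INTER_CUBIC),cv2.resize(b,(480,256),interpolation=cv2.INTER_CUBIC)]))
E
```

```text
[0.6124 0.0456 0.2229]
w1 stapler 1083.0 (337, 150, 25, 52) ((348.83465576171875, 175.46115112304688), (23.287067413330078, 51.438106536865234), 1.9091525077819824)
w1 stapler 1730.5 (0, 118, 103, 107) ((56.55999755859375, 162.57998657226562), (139.19996643066406, 42.599998474121094), 53.13010025024414)
w1 stapler 501.5 (67, 110, 61, 107) ((98.09872436523438, 163.76431274414062), (118.43609619140625, 9.01838207244873), 61.38954162597656)
w1 stamp 920.0 (193, 154, 28, 46) ((205.7937774658203, 176.20040893554688), (45.16188049316406, 26.510774612426758), 86.42366790771484)
w1 stamp 1214.0 (31, 121, 49, 47) ((48.329986572265625, 148.55810546875), (55.30144500732422, 37.801944732666016), 52.69605255126953)
w1 stamp 1139.0 (487, 71, 73, 108) ((522.9999389648438, 124.49998474121094), (106.99998474121094, 71.99998474121094), 90.0)
w2 stapler 1264.5 (0, 181, 43, 48) ((20.200008392333984, 204.90000915527344), (47.404640197753906, 38.013153076171875), 63.43495178222656)
w2 stapler 949.5 (272, 152, 21, 54) ((282.0491027832031, 178.510986328125), (53.349979400634766, 19.140647888183594), 88.60282135009766)
w2 stamp 1045.0 (116, 156, 38, 48) ((133.18267822265625, 179.80564880371094), (49.22604751586914, 34.63500213623047), 81.38435363769531)
w2 stamp 7085.5 (433, 69, 127, 132) ((512.9771118164062, 129.05934143066406), (136.994140625, 101.25101470947266), 21.124719619750977)
```

View pics/c2.png

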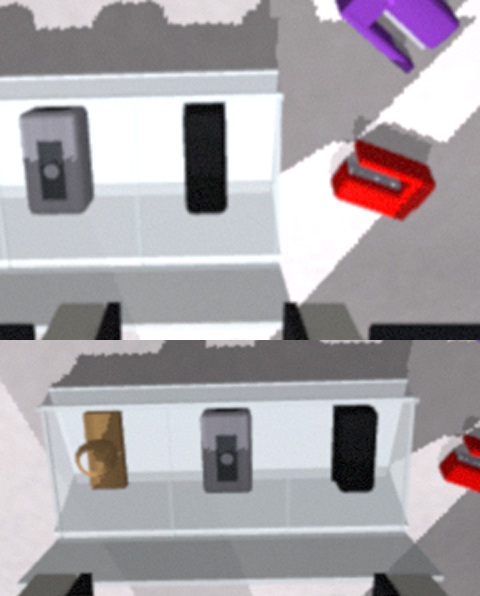

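The upper half shows the stapler seen straight on, at about (282,178) in the original image. Its upslope top edge is at row 206, and the lip line is at about row 147. Now I'll triangulate the top corners and get the rack yaw.

```bash
python3 - <<'E'
from h import *
T1,T2=np.load('T1.npy'),np.load('T2.npy');c1,c2=cam('wrist',T1),cam('wrist',T2)
n=np.array([np.sin(np.radians(26)),0,np.cos(np.radians(26))])
def show(l,a,b):
    X,e=tri(ray(c1,a),ray(c2,b));print(l,X,'res',np.round(e,4),'slopecoord',X@[n[2],0,-n[0]],'n',X@n);return X
show('stapler upR',(361.5,201),(292.5,205))
show('stapler botR',(361.5,150),(292.5,152.5))
show('lipR',(383.4,146.5),(320,147))
from subprocess import run
for f in('w1','w2'):
    g=cv2.cvtColor(cv2.imread(f'pics/{f}.png'),cv2.COLOR_BGR2GRAY)
    L=cv2.createLineSegmentDetector().detect(cv2.GaussianBlur(g,(3,3),0))[0][:,0]
    for l in L:
        d=l[2:]-l[:2]
        if np.hypot(*d)>60 and abs(d[1])<.06*abs(d[0]) and 120<l[1]<240 and 100<l[0]<400: print(f,l.round(1),np.degrees(np.arctan(d[1]/d[0])))
    # stapler side edges: dark columns per row
    m=(g<60);r=slice(325,375) if f=='w1' else slice(260,305)
    for y in range(146,212,6):
        x=np.where(m[y,r])[0];print(y,(x.min()+r.start,x.max()+r.start) if len(x) else None,end=' ')
    print()
E
```

```text
stapler upR [0.5332 0.032  0.0987] res [0.0005 0.0005] slopecoord 0.4359516318385402 n 0.3224626891122566
stapler botR [0.576  0.0319 0.0588] res [0.0002 0.0002] slopecoord 0.4919820300004893 n 0.3053373108991871
lipR [ 0.5667 -0.0014  0.0346] res [0.0009 0.0009] slopecoord 0.49413245436637476 n 0.27952075242930696
w1 [379.4 132.5 180.6 137.9] -1.5345933
w1 [384.4 144.2 170.6 149.9] -1.5215604
w1 [183.1 230.  375.7 225.8] -1.2499408
w1 [378.1 221.1 181.9 225.3] -1.2180818
146 None 152 (np.int64(338), np.int64(360)) 158 (np.int64(338), np.int64(361)) 164 (np.int64(338), np.int64(360)) 170 (np.int64(338), np.int64(360)) 176 (np.int64(337), np.int64(360)) 182 (np.int64(337), np.int64(359)) 188 (np.int64(337), np.int64(359)) 194 (np.int64(337), np.int64(359)) 200 (np.int64(341), np.int64(358)) 206 None 
w2 [319.4 133.9 108.1 139.1] -1.4294124
w2 [318.1 146.3 101.9 151.5] -1.3703933
w2 [116.8 235.2 318.2 231.2] -1.1419686
w2 [318.1 226.5 119.4 230.2] -1.0762614
146 None 152 (np.int64(273), np.int64(291)) 158 (np.int64(272), np.int64(291)) 164 (np.int64(272), np.int64(291)) 170 (np.int64(273), np.int64(291)) 176 (np.int64(273), np.int64(291)) 182 (np.int64(273), np.int64(292)) 188 (np.int64(273), np.int64(292)) 194 (np.int64(273), np.int64(292)) 200 (np.int64(273), np.int64(292)) 206 (np.int64(277), np.int64(279))
```

apply_moves([
  {"fingers": 36, "delta_pos": [0, 20, 40], "angular": [0, 0, -1.3]},
  {"fingers": 36, "delta_pos": [0, 40, 80], "angular": [0, 0, -1.3]},
  {"fingers": 36, "delta_pos": [0, 40, 80], "angular": [0, 0, -1.3]},
  {"fingers": 36, "delta_pos": [0, 40, 80], "angular": [0, 0, -1.3]},
  {"fingers": 36, "delta_pos": [0, 40, 80], "angular": [0, 0, -1.3]},
])

```text
clock: 3.6
tool_pos: [0.5785, 0.006, 0.1514]
orientation: [-179.4, 25.8, 1.2]
force: [-0.2, 0.0, 1.1]
opening: 0.0359
gripper_force: 0.0
```

```bash
cat >> h.py <<'E'
def shot(k):
    T=Tool();np.save(f'T{k}.npy',T);cv2.imwrite(f'pics/w{k}.png',ctrl.snapshot('wrist')[:,:,::-1]);return T
E
python3 -c "
from h import *
print(shot(3))"
```

```text
[[ 0.8998  0.0165 -0.4359  0.5785]
 [ 0.0191 -0.9998  0.0016  0.006 ]
 [-0.4358 -0.0097 -0.9     0.1514]
 [ 0.      0.      0.      1.    ]]
```

apply_moves([
  {"fingers": 36, "delta_pos": [0, -40, 0], "angular": [0, 0, 0]},
  {"fingers": 36, "delta_pos": [0, -80, 0], "angular": [0, 0, 0]},
  {"fingers": 36, "delta_pos": [0, -80, 0], "angular": [0, 0, 0]},
  {"fingers": 36, "delta_pos": [0, -80, 0], "angular": [0, 0, 0]},
])

```text
clock: 4.05
tool_pos: [0.5767, 0.087, 0.1519]
orientation: [-179.3, 25.9, 1.3]
force: [-0.0, -0.9, 0.3]
opening: 0.0359
gripper_force: 0.0
```

```bash
python3 - <<'E'
from h import *
print(shot(4))
out=[]
for k in(3,4):
    im=cv2.imread(f'pics/w{k}.png');g=cv2.cvtColor(im,cv2.COLOR_BGR2GRAY);out.append(cv2.resize(cv2.convertScaleAbs(im[130:330,140:480],alpha=1.2),(510,300)))
    p=proj(cam('wrist',np.load(f'T{k}.npy')),[.555,.044,.08]);print(k,p)
    m=(g<60).astype(np.uint8);m[245:]=0
    for c in cv2.findContours(m,cv2.RETR_EXTERNAL,cv2.CHAIN_APPROX_NONE)[0]:
        if cv2.contourArea(c)>600:print(k,cv2.contourArea(c),cv2.boundingRect(c),cv2.approxPolyDP(c,3,True)[:,0].tolist())
cv2.imwrite('pics/c3.png',np.vstack(out))
E
```

```text
[[ 0.8996  0.0182 -0.4363  0.5767]
 [ 0.0209 -0.9998  0.0014  0.087 ]
 [-0.4362 -0.0103 -0.8998  0.1519]
 [ 0.      0.      0.      1.    ]]
3 [235.9475 198.3846]
3 1884.0 (224, 162, 31, 70) [[229, 162], [224, 169], [227, 228], [247, 231], [254, 219], [253, 163]]
3 1217.5 (430, 128, 130, 88) [[559, 215], [552, 201], [534, 201], [527, 198], [528, 192], [520, 196], [519, 190], [511, 190], [513, 186], [508, 190], [499, 185], [554, 137], [559, 128], [493, 185], [488, 183], [496, 178], [492, 176], [485, 182], [486, 174], [477, 178], [469, 174], [473, 172], [470, 167], [464, 173], [460, 166], [450, 164], [455, 162], [445, 165], [438, 160], [450, 141], [430, 159], [435, 167]]
3 629.0 (324, 67, 76, 50) [[324, 97], [327, 104], [358, 75], [399, 116], [395, 105], [358, 67], [342, 77]]
4 [330.1776 198.2672]
4 1077.5 (393, 185, 64, 47) [[393, 206], [396, 216], [408, 210], [420, 219], [428, 218], [428, 225], [429, 219], [438, 216], [440, 219], [429, 228], [432, 231], [456, 213], [448, 199], [414, 185], [410, 186], [414, 198], [440, 208], [430, 214], [406, 205], [402, 196]]
4 1266.0 (0, 181, 49, 64) [[0, 181], [0, 193], [8, 200], [7, 204], [0, 201], [0, 244], [20, 238], [48, 238], [40, 228], [26, 227], [18, 201]]
4 1891.5 (313, 162, 32, 70) [[315, 162], [313, 218], [318, 230], [337, 231], [341, 227], [344, 170], [339, 162]]
4 1364.5 (0, 144, 64, 96) [[0, 144], [0, 170], [56, 239], [63, 228]]
4 909.5 (507, 110, 53, 77) [[559, 110], [507, 158], [514, 168], [559, 186], [559, 175], [548, 167], [517, 160], [558, 121]]
4 726.0 (413, 66, 79, 51) [[413, 97], [421, 105], [458, 75], [491, 116], [453, 66]]
```

View pics/c3.png

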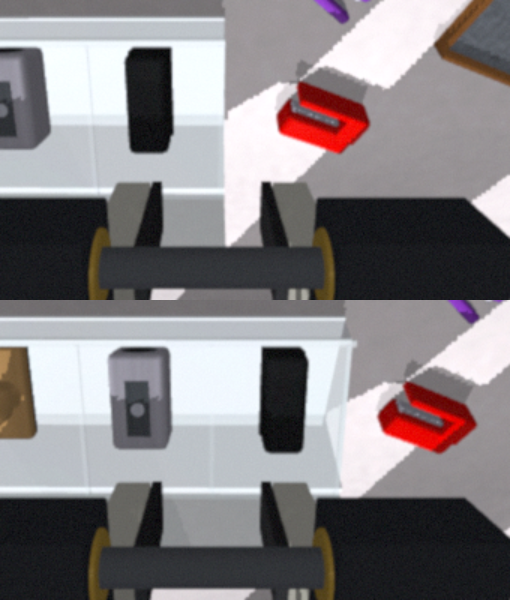

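Crop of views 3 and 4: the stapler silhouette is at columns 224–254 (w3) and 313–344 (w4), rows 162–231. The outer side of each is a top edge and the inner side is the foot edge. I'll solve for the lateral centre and the heights.

```bash
cat >> h.py <<'E'
Rk=(R.from_euler('z',1.0,degrees=True)*R.from_euler('y',26,degrees=True)).as_matrix() # cols: downslope u, lateral v(+y), normal n
E
python3 - <<'E'
from h import *
rk=lambda pc,uv:[Rk.T@a for a in ray(pc,uv)]
c3,c4=cam('wrist',np.load('T3.npy')),cam('wrist',np.load('T4.npy'))
def pair(a,b,w): # ray a hits v=vc+w/2, ray b v=vc-w/2, same n, at u given by each
    (o1,d1),(o2,d2)=a,b
    s1,s2=d1[1]/d1[2],d2[1]/d2[2]
    # v=o+s*(n-on)
    A=np.array([[1,-s1],[1,-s2]]);r=[o1[1]-s1*o1[2]-w/2,o2[1]-s2*o2[2]+w/2]
    vc,n=np.linalg.solve(A,r);return vc,n
for row,la,rb in((180,224.3,344.6),(200,225.3,343.6),(215,226.2,342.6)):
    print('top',pair(rk(c3,(la,row)),rk(c4,(rb,row)),.024))
for row in(175,200,215): print('foot',pair(rk(c4,(313,row)),rk(c3,(254.5,row)),.024))
for nt in(.312,.316,.32):
  for c,u in((c3,(237,231.5)),(c4,(327,231.5))):
    o,d=rk(c,u);print(nt,'up edge u',(o+d*(nt-o[2])/d[2]))
T=Tool();print('TCP rack',Rk.T@T[:3,3])
E
```

```text
top (np.float64(0.033226104485290044), np.float64(0.30665731690716636))
top (np.float64(0.0330831104391574), np.float64(0.3075105123620073))
top (np.float64(0.03301218192692933), np.float64(0.3072495824350371))
foot (np.float64(0.03373623947992036), np.float64(0.27363556966864505))
foot (np.float64(0.033571403368641395), np.float64(0.2811666113747884))
foot (np.float64(0.0334726065033093), np.float64(0.28568020646440384))
0.312 up edge u [0.4325 0.0351 0.312 ]
0.312 up edge u [0.4324 0.035  0.312 ]
0.316 up edge u [0.4341 0.0345 0.316 ]
0.316 up edge u [0.434  0.0356 0.316 ]
0.32 up edge u [0.4356 0.0339 0.32  ]
0.32 up edge u [0.4355 0.0362 0.32  ]
TCP rack [0.4529 0.076  0.3897]
```

Floor n≈0.268, stapler top n≈0.308, centre u=0.461, v=0.033. The TCP target is 9 mm above the sloping floor, at n=0.277.

apply_moves([
  {"fingers": 36, "delta_pos": [8, 42.7, 0], "angular": [0, 0, 0]},
  {"fingers": 36, "delta_pos": [8, 42.7, 20], "angular": [0, 0, 0]},
  {"fingers": 36, "delta_pos": [8, 42.7, 50], "angular": [0, 0, 0]},
  {"fingers": 36, "delta_pos": [8, 42.7, 70], "angular": [0, 0, 0]},
  {"fingers": 36, "delta_pos": [8, 42.7, 80], "angular": [0, 0, 0]},
  {"fingers": 36, "delta_pos": [8, 42.7, 88], "angular": [0, 0, 0]},
  {"fingers": 36, "delta_pos": [8, 42.7, 92], "angular": [0, 0, 0]},
  {"fingers": 36, "delta_pos": [8, 42.7, 92], "angular": [0, 0, 0]},
])

```text
clock: 4.9
tool_pos: [0.5436, 0.0428, 0.0646]
orientation: [-179.4, 26.0, 1.2]
force: [-0.4, -0.6, -0.3]
opening: 0.0361
gripper_force: 0.0
```

```bash
python3 - <<'E'
from h import *
T=shot(5);print('TCP rack',Rk.T@T[:3,3],Rk.T@T[:3,:3]);
a=cv2.imread('pics/w5.png')[150:400,140:420];b=ctrl.snapshot('side')[180:330,220:390,::-1]
cv2.imwrite('pics/c4.png',np.hstack([cv2.resize(a,(448,400)),cv2.resize(b,(340,400))]))
E
```

```text
TCP rack [0.4609 0.0334 0.2966] [[ 1.      0.0025  0.0006]
 [ 0.0025 -1.      0.0096]
 [ 0.0007 -0.0096 -1.    ]]
```

View pics/c4.png

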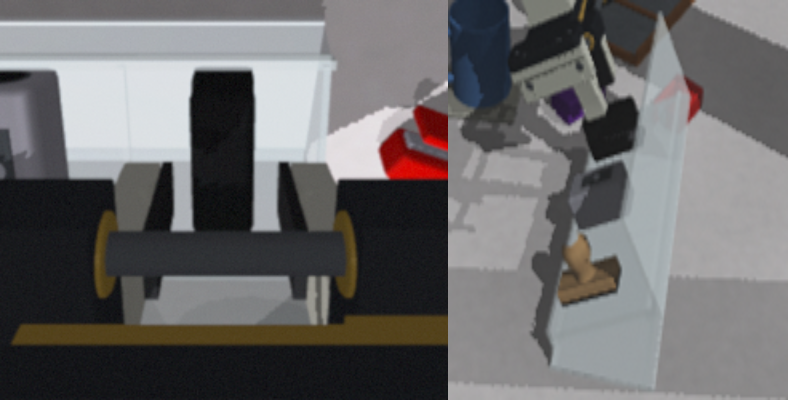

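The left half shows the stapler sitting between the fingers, roughly centred. The right half confirms it from the side camera. I'll descend 20 mm, grip, and check.

apply_moves([
  {"fingers": 36, "delta_pos": [0, 0, 8], "angular": [0, 0, 0]},
  {"fingers": 36, "delta_pos": [0, 0, 14], "angular": [0, 0, 0]},
  {"fingers": 36, "delta_pos": [0, 0, 19], "angular": [0, 0, 0]},
  {"fingers": 18, "delta_pos": [0, 0, 19], "angular": [0, 0, 0]},
  {"fingers": 18, "delta_pos": [0, 0, 19], "angular": [0, 0, 0]},
  {"fingers": 18, "delta_pos": [0, 0, 19], "angular": [0, 0, 0]},
  {"fingers": 18, "delta_pos": [0, 0, 19], "angular": [0, 0, 0]},
  {"fingers": 18, "delta_pos": [0, 0, 19], "angular": [0, 0, 0]},
])

```text
clock: 5.8
tool_pos: [0.5351, 0.0429, 0.0473]
orientation: [-179.4, 26.0, 1.2]
force: [-0.1, -0.2, -1.2]
opening: 0.0239
gripper_force: 30.0
```

Gripped: opening 24 mm, 30 N. I'll lift square to the slope.

apply_moves([
  {"fingers": 18, "delta_pos": [0, 0, -10], "angular": [0, 0, 0]},
  {"fingers": 18, "delta_pos": [0, 0, -40], "angular": [0, 0, 0]},
  {"fingers": 18, "delta_pos": [0, 0, -80], "angular": [0, 0, 0]},
  {"fingers": 18, "delta_pos": [0, 0, -120], "angular": [0, 0, 0]},
  {"fingers": 18, "delta_pos": [0, 0, -130], "angular": [0, 0, 0]},
])

```text
clock: 6.3
tool_pos: [0.5955, 0.0424, 0.1689]
orientation: [-179.4, 25.5, 1.2]
force: [-0.4, -0.6, -1.4]
opening: 0.0238
gripper_force: 30.0
```

```bash
python3 - <<'E'
from h import *
o=ctrl.get_obs();print(o['opening'],o['gripper_force'],o['tool_pos'],o['joint_pos'])
go([.549,-.295,.17],-21.7,0)
E
```

```text
0.023753175085100147 29.977926313877106 [0.5955 0.0424 0.1689] [ 17.3516  31.8786  12.8574  -7.5421 -95.4283  74.6016]
pos mm [-48.7 336.6  18.4] rot deg [ 4.5 25.3 22.4] z [-0. -0. -1.]
```

apply_moves([
  {"fingers": 18, "delta_pos": [-5, 40, 0], "angular": [0.5, 2.8, 2.5]},
  {"fingers": 18, "delta_pos": [-10, 80, 2], "angular": [1, 5.6, 5]},
  {"fingers": 18, "delta_pos": [-16, 120, 4], "angular": [1.5, 8.4, 7.5]},
  {"fingers": 18, "delta_pos": [-22, 160, 7], "angular": [2, 11.2, 10]},
  {"fingers": 18, "delta_pos": [-28, 200, 10], "angular": [2.5, 14, 12.5]},
  {"fingers": 18, "delta_pos": [-34, 240, 12], "angular": [3, 16.8, 15]},
  {"fingers": 18, "delta_pos": [-40, 275, 14], "angular": [3.5, 19.6, 17.5]},
  {"fingers": 18, "delta_pos": [-45, 310, 16], "angular": [4, 22.5, 20]},
  {"fingers": 18, "delta_pos": [-49, 337, 18], "angular": [4.5, 25.3, 22.4]},
  {"fingers": 18, "delta_pos": [-49, 337, 18], "angular": [4.5, 25.3, 22.4]},
])

```text
clock: 7.3
tool_pos: [0.5432, -0.2978, 0.1669]
orientation: [179.8, 0.3, -22.0]
force: [0.2, 1.4, -1.5]
opening: 0.0237
gripper_force: 30.0
```

apply_moves([
  {"fingers": 18, "delta_pos": [0, -35, 0], "angular": [0, 0, 0]},
  {"fingers": 18, "delta_pos": [0, -40, 0], "angular": [0, 0, 0]},
  {"fingers": 18, "delta_pos": [0, -40, 0], "angular": [0, 0, 0]},
  {"fingers": 18, "delta_pos": [0, -40, 0], "angular": [0, 0, 0]},
])

```text
clock: 7.7
tool_pos: [0.5601, -0.2578, 0.1661]
orientation: [179.8, 0.4, -21.7]
force: [0.3, -0.4, -0.6]
opening: 0.0235
gripper_force: 30.0
```

```bash
python3 -c "
from h import *
print(shot(6)[:3,3])"
```

```text
[ 0.5601 -0.2578  0.1661]
```

apply_moves([
  {"fingers": 18, "delta_pos": [0, 45, 0], "angular": [0, 0, 0]},
  {"fingers": 18, "delta_pos": [0, 80, 0], "angular": [0, 0, 0]},
  {"fingers": 18, "delta_pos": [0, 80, 0], "angular": [0, 0, 0]},
  {"fingers": 18, "delta_pos": [0, 80, 0], "angular": [0, 0, 0]},
])

```text
clock: 8.15
tool_pos: [0.5297, -0.3333, 0.1661]
orientation: [179.8, 0.5, -21.9]
force: [0.8, 0.2, -1.9]
opening: 0.0238
gripper_force: 30.0
```

```bash
python3 - <<'E'
from h import *
print(shot(7)[:3,3])
cv2.imwrite('pics/c5.png',np.vstack([cv2.convertScaleAbs(cv2.imread(f'pics/w{k}.png')[20:310],alpha=1.4) for k in(6,7)]))
E
```

```text
[ 0.5297 -0.3333  0.1661]
```

View pics/c5.png

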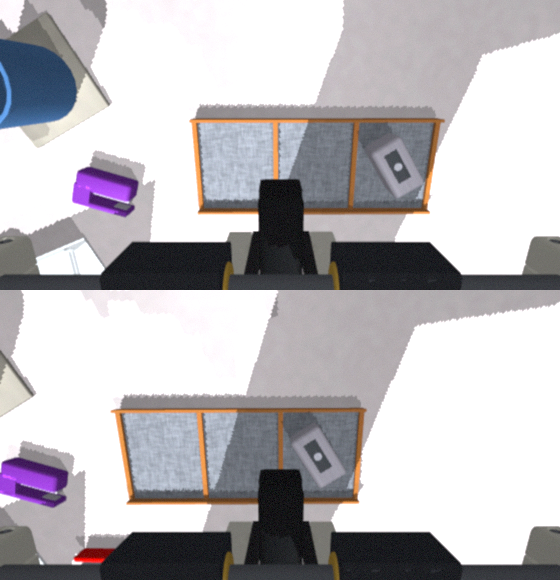

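Both views show the tray. In w6 its far corners are at (194,140) and (440,140), and its near corners at (199,231) and (429,231). In w7 they are (115,140), (363,140), (128,231) and (357,230). The sharpener is in the right-hand compartment; the left and middle ones are free.

```bash
python3 - <<'E'
from h import *
C={k:cam('wrist',np.load(f'T{k}.npy')) for k in(6,7)}
def corners(k):
    im=cv2.imread(f'pics/w{k}.png');h=cv2.cvtColor(im,cv2.COLOR_BGR2HSV)
    m=((h[...,0]>5)&(h[...,0]<25)&(h[...,1]>90)&(h[...,2]>60)).astype(np.uint8);m[:110]=0;m[245:]=0
    m=cv2.morphologyEx(m,cv2.MORPH_CLOSE,np.ones((5,5)))
    ys,xs=np.where(m);P=np.c_[xs,ys].astype(float)
    return np.array([P[np.argmin(P@v)] for v in([1,1],[-1,1],[1,-1],[-1,-1])])
K={k:corners(k) for k in(6,7)};print(K[6].tolist(),K[7].tolist())
X=[]
for a,b,n in zip(K[6],K[7],('farL','farR','nearL','nearR')):
    x,e=tri(ray(C[6],a),ray(C[7],b));print(n,x,np.round(e,4));
for k in(6,7):
    Q=np.array([plane(C[k],u,.018) for u in K[k]]);c=Q.mean(0);d=Q[0]+Q[2]-Q[1]-Q[3]
    print(k,Q[:,:2].tolist(),'centre',c,'yaw',np.degrees(np.arctan2(-d[0],d[1])),np.linalg.norm(d)/2,np.linalg.norm(Q[0]-Q[2]))
T=Tool();print(T[:3,3])
E
```

```text
[[190.0, 140.0], [443.0, 140.0], [198.0, 233.0], [429.0, 233.0]] [[112.0, 140.0], [365.0, 139.0], [127.0, 234.0], [358.0, 232.0]]
farL [ 0.6441 -0.1904  0.0159] [0.0001 0.0001]
farR [ 0.5467 -0.4361  0.0181] [0.0002 0.0002]
nearL [ 0.5468 -0.152   0.0176] [0.0004 0.0004]
nearR [ 0.4502 -0.3978  0.0192] [0.0003 0.0003]
6 [[0.643983009631132, -0.1909862301275902], [0.5464195764758808, -0.43610662476748496], [0.54725876677067, -0.15234617894033328], [0.44908657230267957, -0.39816108424677926]] centre [ 0.5467 -0.2944  0.018 ] yaw -21.73714208877316 0.26425835117100266 0.10415676988407171
7 [[0.6440350690089145, -0.19156160006703635], [0.5468539256701833, -0.436234027050585], [0.5464471682833573, -0.15199179058360388], [0.44993845465205107, -0.3980709941864994]] centre [ 0.5468 -0.2945  0.018 ] yaw -21.538158450631794 0.2637958129009667 0.10530511948892302
[ 0.5301 -0.3326  0.1662]
```

```bash
python3 - <<'E'
from h import *
go([.547,-.2945,.022],-21.6,0)
E
```

```text
pos mm [  2.6 -42.1 144. ] rot deg [ 0.2  0.4 -0.2] z [-0. -0. -1.]
```

apply_moves([
  {"fingers": 18, "delta_pos": [2.5, -42, 0], "angular": [0.2, 0.4, -0.2]},
  {"fingers": 18, "delta_pos": [2.5, -42, 40], "angular": [0.2, 0.4, -0.2]},
  {"fingers": 18, "delta_pos": [2.5, -42, 80], "angular": [0.2, 0.4, -0.2]},
  {"fingers": 18, "delta_pos": [2.5, -42, 110], "angular": [0.2, 0.4, -0.2]},
  {"fingers": 18, "delta_pos": [2.5, -42, 130], "angular": [0.2, 0.4, -0.2]},
  {"fingers": 18, "delta_pos": [2.5, -42, 140], "angular": [0.2, 0.4, -0.2]},
  {"fingers": 18, "delta_pos": [2.5, -42, 143], "angular": [0.2, 0.4, -0.2]},
  {"fingers": 18, "delta_pos": [2.5, -42, 144], "angular": [0.2, 0.4, -0.2]},
  {"fingers": 18, "delta_pos": [2.5, -42, 144], "angular": [0.2, 0.4, -0.2]},
])

```text
clock: 9.1
tool_pos: [0.5481, -0.2943, 0.0233]
orientation: [-180.0, -0.1, -21.5]
force: [-0.6, -0.5, -1.1]
opening: 0.024
gripper_force: 30.0
```

apply_moves([
  {"fingers": 18, "delta_pos": [0, 0, 2], "angular": [0, 0, 0]},
  {"fingers": 18, "delta_pos": [0, 0, 3], "angular": [0, 0, 0]},
  {"fingers": 18, "delta_pos": [0, 0, 3], "angular": [0, 0, 0]},
])

```text
clock: 9.4
tool_pos: [0.5472, -0.2943, 0.0194]
orientation: [-180.0, 0.0, -21.6]
force: [1.0, 0.7, -0.9]
opening: 0.0236
gripper_force: 30.0
```

apply_moves([
  {"fingers": 18, "delta_pos": [0, 0, 1], "angular": [0, 0, 0]},
  {"fingers": 18, "delta_pos": [0, 0, 2], "angular": [0, 0, 0]},
  {"fingers": 18, "delta_pos": [0, 0, 2], "angular": [0, 0, 0]},
])

```text
clock: 9.7
tool_pos: [0.547, -0.2942, 0.017]
orientation: [-180.0, 0.0, -21.6]
force: [0.4, -0.4, -0.7]
opening: 0.0238
gripper_force: 30.0
```

apply_moves([
  {"fingers": 18, "delta_pos": [0, 0, 1], "angular": [0, 0, 0]},
  {"fingers": 18, "delta_pos": [0, 0, 2], "angular": [0, 0, 0]},
  {"fingers": 18, "delta_pos": [0, 0, 2], "angular": [0, 0, 0]},
])

```text
clock: 10.0
tool_pos: [0.547, -0.2942, 0.0149]
orientation: [-180.0, 0.0, -21.6]
force: [0.2, 0.1, -0.9]
opening: 0.0234
gripper_force: 30.0
```

apply_moves([
  {"fingers": 18, "delta_pos": [0, 0, 1], "angular": [0, 0, 0]},
  {"fingers": 18, "delta_pos": [0, 0, 1], "angular": [0, 0, 0]},
])

```text
clock: 10.2
tool_pos: [0.5471, -0.2942, 0.014]
orientation: [-180.0, 0.0, -21.6]
force: [-0.7, 0.1, -1.0]
opening: 0.0234
gripper_force: 30.0
```

apply_moves([
  {"fingers": 18, "delta_pos": [0, 0, 1], "angular": [0, 0, 0]},
  {"fingers": 18, "delta_pos": [0, 0, 1.5], "angular": [0, 0, 0]},
  {"fingers": 18, "delta_pos": [0, 0, 1.5], "angular": [0, 0, 0]},
])

```text
clock: 10.5
tool_pos: [0.5471, -0.2942, 0.0126]
orientation: [-180.0, 0.0, -21.6]
force: [-0.8, 0.2, -1.3]
opening: 0.0238
gripper_force: 30.0
```

apply_moves([
  {"fingers": 18, "delta_pos": [0, 0, 1], "angular": [0, 0, 0]},
  {"fingers": 18, "delta_pos": [0, 0, 1], "angular": [0, 0, 0]},
])

```text
clock: 10.7
tool_pos: [0.5471, -0.2942, 0.0115]
orientation: [-180.0, 0.0, -21.6]
force: [0.6, -0.7, -1.4]
opening: 0.0233
gripper_force: 30.0
```

apply_moves([
  {"fingers": 18, "delta_pos": [0, 0, 1], "angular": [0, 0, 0]},
  {"fingers": 18, "delta_pos": [0, 0, 1], "angular": [0, 0, 0]},
])

```text
clock: 10.9
tool_pos: [0.5471, -0.2942, 0.0105]
orientation: [-180.0, 0.0, -21.6]
force: [0.6, -1.0, -1.1]
opening: 0.0238
gripper_force: 30.0
```

apply_moves([
  {"fingers": 18, "delta_pos": [0, 0, 1], "angular": [0, 0, 0]},
  {"fingers": 18, "delta_pos": [0, 0, 1], "angular": [0, 0, 0]},
])

```text
clock: 11.1
tool_pos: [0.5471, -0.2942, 0.0095]
orientation: [-180.0, 0.0, -21.6]
force: [0.3, 0.7, -0.8]
opening: 0.0236
gripper_force: 30.0
```

apply_moves([
  {"fingers": 18, "delta_pos": [0, 0, 1], "angular": [0, 0, 0]},
  {"fingers": 18, "delta_pos": [0, 0, 1], "angular": [0, 0, 0]},
])

```text
clock: 11.3
tool_pos: [0.5472, -0.2942, 0.0087]
orientation: [-180.0, 0.0, -21.6]
force: [-0.2, 0.4, -1.4]
opening: 0.0238
gripper_force: 30.0
```

```bash
python3 - <<'E'
from h import *
shot(8);t=ctrl.snapshot('side')[:,:,::-1]
c=cam('side');u=proj(c,[.547,-.2945,.02]).astype(int);print(u)
a=t[u[1]-40:u[1]+30,u[0]-60:u[0]+60]
b=cv2.imread('pics/w8.png')[90:340,140:420]
cv2.imwrite('pics/c6.png',np.hstack([cv2.resize(a,(430,250),interpolation=cv2.INTER_CUBIC),b]))
E
```

```text
[322 173]
```

View pics/c6.png

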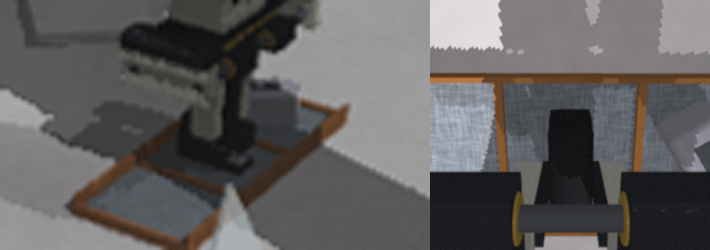

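The crop shows the stapler inside the middle compartment, close to the floor. One more small step down, then release.

apply_moves([
  {"fingers": 18, "delta_pos": [0, 0, 1], "angular": [0, 0, 0]},
  {"fingers": 18, "delta_pos": [0, 0, 1], "angular": [0, 0, 0]},
])

```text
clock: 11.6
tool_pos: [0.5473, -0.2942, 0.0086]
orientation: [-180.0, 0.0, -21.5]
force: [-3.6, 1.7, 7.0]
opening: 0.0236
gripper_force: 30.0
```

apply_moves([
  {"fingers": 34, "delta_pos": [0, 0, 0], "angular": [0, 0, 0]},
  {"fingers": 34, "delta_pos": [0, 0, 0], "angular": [0, 0, 0]},
  {"fingers": 34, "delta_pos": [0, 0, 0], "angular": [0, 0, 0]},
  {"fingers": 34, "delta_pos": [0, 0, 0], "angular": [0, 0, 0]},
  {"fingers": 34, "delta_pos": [0, 0, -10], "angular": [0, 0, 0]},
  {"fingers": 34, "delta_pos": [0, 0, -50], "angular": [0, 0, 0]},
  {"fingers": 34, "delta_pos": [0, 0, -100], "angular": [0, 0, 0]},
  {"fingers": 34, "delta_pos": [0, 0, -150], "angular": [0, 0, 0]},
  {"fingers": 34, "delta_pos": [0, 0, -160], "angular": [0, 0, 0]},
])

```text
clock: 12.5
tool_pos: [0.5504, -0.2958, 0.1756]
orientation: [-180.0, -0.6, -21.5]
force: [0.4, 0.1, -0.0]
opening: 0.0341
gripper_force: 0.0
```

```bash
python3 - <<'E'
from h import *
shot(9);T1,T2=np.load('T1.npy'),np.load('T2.npy');c1,c2=cam('wrist',T1),cam('wrist',T2)
C=cam('wrist',np.load('T9.npy'));g=cv2.cvtColor(cv2.imread('pics/w9.png'),cv2.COLOR_BGR2GRAY)
m=(g<50).astype(np.uint8);m[:140]=0;m[245:]=0
for c in cv2.findContours(m,cv2.RETR_EXTERNAL,cv2.CHAIN_APPROX_NONE)[0]:
    if cv2.contourArea(c)>500:
        r=cv2.minAreaRect(c);q=plane(C,r[0],.04);print('black',r,q)
        yx=R.from_euler('z',21.6,degrees=True).apply(q-[.547,-.2945,0]);print('tray frame',yx)
G=go(Rk@[.453,.213,.40],1,26)
E
```

```text
black ((279.5, 194.0), (60.0, 23.0), 90.0) [ 0.5515 -0.2957  0.04  ]
tray frame [0.0046 0.0006 0.04  ]
pos mm [-163.6 -492.9   12.4] rot deg [ -5.1 -26.2 -22.2] z [-0.4383 -0.0077 -0.8988]
```

The stapler lies in the middle compartment, about 5 mm from its centre in x and 1 mm in y, upright, with its top at about 45 mm. Contact came with the underside 3.6 mm below the TCP, so the rack floor is at n≈0.2735. Next is the stamp.

apply_moves([
  {"fingers": 40, "delta_pos": [-15, -45, -8], "angular": [-0.5, -2.6, -2.2]},
  {"fingers": 40, "delta_pos": [-31, -94, -15], "angular": [-1, -5.2, -4.4]},
  {"fingers": 40, "delta_pos": [-47, -142, -20], "angular": [-1.5, -7.8, -6.6]},
  {"fingers": 40, "delta_pos": [-63, -190, -20], "angular": [-2, -10.4, -8.8]},
  {"fingers": 40, "delta_pos": [-79, -238, -20], "angular": [-2.5, -13, -11]},
  {"fingers": 40, "delta_pos": [-95, -286, -15], "angular": [-3, -15.6, -13.2]},
  {"fingers": 40, "delta_pos": [-111, -334, -10], "angular": [-3.5, -18.2, -15.4]},
  {"fingers": 40, "delta_pos": [-127, -382, 0], "angular": [-4, -20.8, -17.6]},
  {"fingers": 40, "delta_pos": [-143, -430, 5], "angular": [-4.6, -23.5, -19.9]},
  {"fingers": 40, "delta_pos": [-157, -473, 12], "angular": [-5.1, -26.2, -22.2]},
])

```text
clock: 13.55
tool_pos: [0.5744, 0.2014, 0.1562]
orientation: [-179.8, 26.7, 1.2]
force: [1.3, -0.4, 0.6]
opening: 0.0399
gripper_force: 0.0
```

```bash
python3 - <<'E'
from h import *
G=go(Rk@[.453,.167,.39],1,26);G=go(Rk@[.453,.247,.39],1,26)
E
```

```text
pos mm [ 2.  24.4  3.6] rot deg [-0.1  0.7  0.2] z [-0.4383 -0.0077 -0.8988]
pos mm [  2.3 -55.6   3.7] rot deg [-0.1  0.7  0.2] z [-0.4383 -0.0077 -0.8988]
```

apply_moves([
  {"fingers": 40, "delta_pos": [2, 24, 3.5], "angular": [0, 0.4, 0.2]},
  {"fingers": 40, "delta_pos": [2, 24, 3.5], "angular": [0, 0.4, 0.2]},
  {"fingers": 40, "delta_pos": [2, 24, 3.5], "angular": [0, 0.4, 0.2]},
])

```text
clock: 13.85
tool_pos: [0.5751, 0.1754, 0.1516]
orientation: [-180.0, 26.2, 0.8]
force: [0.4, -0.6, -0.0]
opening: 0.0402
gripper_force: 0.0
```

```bash
python3 -c "
from h import *
print(shot(10)[:3,3])"
```

```text
[0.5751 0.1754 0.1516]
```

apply_moves([
  {"fingers": 40, "delta_pos": [0, -40, 0], "angular": [0, 0, 0]},
  {"fingers": 40, "delta_pos": [0, -80, 0], "angular": [0, 0, 0]},
  {"fingers": 40, "delta_pos": [0, -80, 0], "angular": [0, 0, 0]},
  {"fingers": 40, "delta_pos": [0, -80, 0], "angular": [0, 0, 0]},
])

```text
clock: 14.3
tool_pos: [0.5741, 0.2563, 0.1529]
orientation: [-179.9, 26.1, 1.0]
force: [0.8, -0.7, 0.4]
opening: 0.0402
gripper_force: 0.0
```

```bash
python3 - <<'E'
from h import *
T=shot(11);print(T[:3,3],Rk.T@T[:3,3],Rk.T@T[:3,:3]);o=[]
for k in(10,11):
    im=cv2.imread(f'pics/w{k}.png');h=cv2.cvtColor(im,cv2.COLOR_BGR2HSV)
    u=proj(cam('wrist',np.load(f'T{k}.npy')),Rk@[.461,.2073,.29]).astype(int);print(u)
    x0=u[0]-80;o.append(cv2.resize(cv2.convertScaleAbs(im[140:260,x0:x0+160],alpha=1.2),(400,300),interpolation=cv2.INTER_CUBIC));print('crop x0',x0)
    m=((h[...,1]>90)&(h[...,0]>5)&(h[...,0]<28)&(h[...,2]>40)).astype(np.uint8);m[245:]=0
    for c in cv2.findContours(m,cv2.RETR_EXTERNAL,cv2.CHAIN_APPROX_NONE)[0]:
        if cv2.contourArea(c)>500 and abs(cv2.minAreaRect(c)[0][0]-u[0])<60:
            print(k,cv2.contourArea(c),cv2.boundingRect(c),cv2.approxPolyDP(c,2,True)[:,0].tolist())
            for y in range(155,240,5):
                x=np.where(m[y,x0:x0+160])[0]
                if len(x):print(y,x.min()+x0,x.max()+x0,end=' | ')
cv2.imwrite('pics/c7.png',np.hstack(o))
E
```

```text
[0.5741 0.2563 0.1529] [0.4529 0.2463 0.391 ] [[ 1.     -0.0008 -0.0017]
 [-0.0008 -1.      0.0022]
 [-0.0017 -0.0022 -1.    ]]
[235 193]
crop x0 155
10 1563.5 (217, 163, 33, 60) [[222, 163], [223, 190], [217, 200], [218, 207], [225, 215], [226, 222], [249, 221], [247, 163]]
165 222 247 | 170 222 247 | 175 222 248 | 180 222 248 | 185 223 248 | 190 223 248 | 195 219 248 | 200 217 249 | 205 218 249 | 210 220 249 | 215 225 249 | 220 225 249 | [321 193]
crop x0 241
11 1546.5 (307, 162, 32, 60) [[309, 162], [307, 220], [331, 221], [332, 212], [338, 202], [333, 191], [334, 164]]
165 308 334 | 170 308 333 | 175 308 333 | 180 308 333 | 185 308 333 | 190 308 333 | 195 308 336 | 200 307 337 | 205 307 337 | 210 307 334 | 215 307 331 | 220 307 331 |
```

View pics/c7.png

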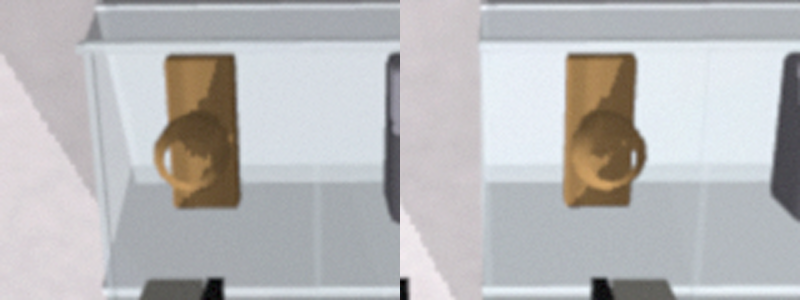

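Both crops show the stamp: foot at columns 222–248 (w10) and 308–334 (w11), rows 163–222, and the knob's outer edges at 217 and 338 near row 202.

```bash
python3 - <<'E'
from h import *
rk=lambda pc,uv:[Rk.T@a for a in ray(pc,uv)]
a,b=cam('wrist',np.load('T10.npy')),cam('wrist',np.load('T11.npy'))
def pair(p,q,w):
    (o1,d1),(o2,d2)=p,q;s1,s2=d1[1]/d1[2],d2[1]/d2[2]
    return np.linalg.solve([[1,-s1],[1,-s2]],[o1[1]-s1*o1[2]-w/2,o2[1]-s2*o2[2]+w/2])
for r,l,g in((170,222,334),(182,222.3,333.8)): print('foot top v,n',pair(rk(a,(l,r)),rk(b,(g,r)),.026))
for r in(220,218): print('foot top up',pair(rk(a,(225,r)),rk(b,(331.8,r)),.026))
print('foot base',pair(rk(b,(307.8,182)),rk(a,(248.5,182)),.026))
kn=pair(rk(a,(217,202)),rk(b,(338,202)),.026);print('knob v,n',kn)
for c,u in((a,(237,222.5)),(b,(319,221.5))):
    o,d=rk(c,u);print('up edge',o+d*(.2875-o[2])/d[2])
for c,u in((a,(237,162.5)),(b,(319,162))):
    o,d=rk(c,u);print('down edge',o+d*(.28-o[2])/d[2])
for c,u in((a,(231,202)),(b,(324,202))):
    o,d=rk(c,u);print('knob centre',o+d*(kn[1]-o[2])/d[2])
E
```

```text
foot top v,n [0.2076 0.2787]
foot top v,n [0.2076 0.281 ]
foot top up [0.2074 0.2798]
foot top up [0.2074 0.2792]
foot base [0.2074 0.2908]
knob v,n [0.2078 0.3097]
up edge [0.4316 0.2074 0.2875]
up edge [0.4321 0.2082 0.2875]
down edge [0.489  0.2058 0.28  ]
down edge [0.4891 0.2094 0.28  ]
knob centre [0.4588 0.2085 0.3097]
knob centre [0.4583 0.2072 0.3097]
```

apply_moves([
  {"fingers": 36, "delta_pos": [7.5, 38.5, 0], "angular": [0, 0, 0]},
  {"fingers": 36, "delta_pos": [7.5, 38.5, 20], "angular": [0, 0, 0]},
  {"fingers": 36, "delta_pos": [7.5, 38.5, 40], "angular": [0, 0, 0]},
  {"fingers": 36, "delta_pos": [7.5, 38.5, 55], "angular": [0, 0, 0]},
  {"fingers": 36, "delta_pos": [7.5, 38.5, 62], "angular": [0, 0, 0]},
  {"fingers": 36, "delta_pos": [7.5, 38.5, 62], "angular": [0, 0, 0]},
])

```text
clock: 14.95
tool_pos: [0.5538, 0.2159, 0.0932]
orientation: [-180.0, 26.2, 0.8]
force: [-0.3, 0.3, 0.5]
opening: 0.036
gripper_force: 0.0
```

```bash
python3 -c "
from h import *
print(Rk.T@Tool()[:3,3]);go(Rk@[.4605,.2076,.2800],1,26)"
```

```text
[0.4602 0.2062 0.3282]
pos mm [ 0.5 -1.3 48.2] rot deg [-0.1  0.2 -0.2] z [-0.4383 -0.0077 -0.8988]
```

apply_moves([
  {"fingers": 36, "delta_pos": [0.5, -1, 0], "angular": [0, 0, 0]},
  {"fingers": 36, "delta_pos": [0.5, -1, 12], "angular": [0, 0, 0]},
  {"fingers": 36, "delta_pos": [0.5, -1, 24], "angular": [0, 0, 0]},
  {"fingers": 36, "delta_pos": [0.5, -1, 36], "angular": [0, 0, 0]},
  {"fingers": 36, "delta_pos": [0.5, -1, 44], "angular": [0, 0, 0]},
  {"fingers": 36, "delta_pos": [0.5, -1, 48], "angular": [0, 0, 0]},
  {"fingers": 36, "delta_pos": [0.5, -1, 48], "angular": [0, 0, 0]},
])

```text
clock: 15.65
tool_pos: [0.533, 0.2175, 0.0495]
orientation: [-180.0, 26.2, 0.9]
force: [0.4, 0.4, -0.8]
opening: 0.0364
gripper_force: 0.0
```

apply_moves([
  {"fingers": 20, "delta_pos": [0, 0, 0], "angular": [0, 0, 0]},
  {"fingers": 20, "delta_pos": [0, 0, 0], "angular": [0, 0, 0]},
  {"fingers": 20, "delta_pos": [0, 0, 0], "angular": [0, 0, 0]},
  {"fingers": 20, "delta_pos": [0, 0, 0], "angular": [0, 0, 0]},
  {"fingers": 20, "delta_pos": [0, 0, 0], "angular": [0, 0, 0]},
])

```text
clock: 16.15
tool_pos: [0.534, 0.2178, 0.0505]
orientation: [-179.9, 26.1, 0.9]
force: [1.7, 0.1, 1.5]
opening: 0.0247
gripper_force: 30.0
```

apply_moves([
  {"fingers": 20, "delta_pos": [0, 0, -5], "angular": [0, 0, 0]},
  {"fingers": 20, "delta_pos": [0, 0, -20], "angular": [0, 0, 0]},
  {"fingers": 20, "delta_pos": [0, 0, -50], "angular": [0, 0, 0]},
  {"fingers": 20, "delta_pos": [0, 0, -90], "angular": [0, 0, 0]},
  {"fingers": 20, "delta_pos": [0, 0, -120], "angular": [0, 0, 0]},
  {"fingers": 20, "delta_pos": [0, 0, -135], "angular": [0, 0, 0]},
  {"fingers": 20, "delta_pos": [0, 0, -135], "angular": [0, 0, 0]},
])

```text
clock: 16.85
tool_pos: [0.5946, 0.2183, 0.1733]
orientation: [-179.8, 25.9, 0.9]
force: [-0.3, -0.0, -0.2]
opening: 0.0247
gripper_force: 30.0
```

```bash
python3 - <<'E'
from h import *
T=shot(12);b=ctrl.snapshot('side')[:,:,::-1];u=proj(cam('side'),T[:3,3]).astype(int);print(u)
a=cv2.imread('pics/w12.png')[150:350,180:380]
v0,u0=max(u[1]-60,0),u[0]-60
cv2.imwrite('pics/c8.png',np.hstack([cv2.resize(a,(390,390)),cv2.resize(b[v0:v0+120,u0:u0+120],(390,390),interpolation=cv2.INTER_CUBIC)]))
G=go([.575,-.12,.19],-10,8)
go([.579,-.2136,.15],-21.6,0)
E
```

```text
[257 228]
pos mm [-28.7 337.9  -8. ] rot deg [ 3.1 18.2 10.4] z [-0.1371  0.0242 -0.9903]
pos mm [ -8.7 431.6  26.6] rot deg [ 5.1 25.9 22. ] z [-0. -0. -1.]
```

View pics/c8.png

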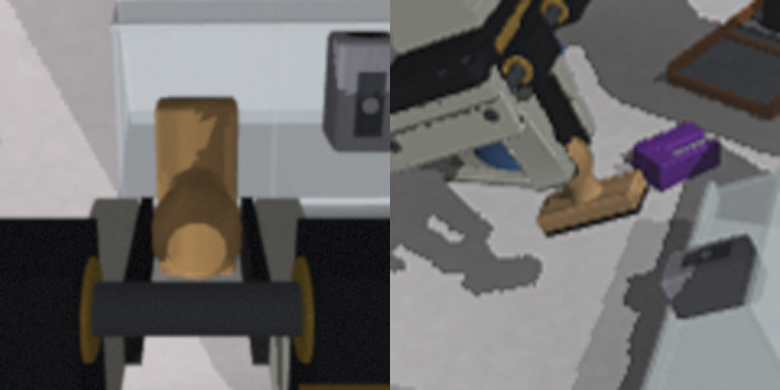

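The wrist half shows the stamp held centred between the fingers, and the side half shows its foot below them. I'll check the tilt and the underside offset numerically.

```bash
python3 - <<'E'
from h import *
T=np.load('T12.npy');c=cam('side');b=ctrl.snapshot('side')[:,:,::-1]
u=proj(c,T[:3,3]).astype(int);v0,u0=u[1]-60,u[0]-60
pr=lambda x,y,z:(proj(c,(T@[x,y,z,1])[:3])-[u0,v0])*3.25+[390,0]
for zz in(.004,.008,.012,.018,.024):
    print(zz,[pr(x,y,zz).round(0).tolist() for x,y in((.03,-.013),(-.03,-.013))])  # near (+y world) bottom edge
print('tip',pr(0,0,0))
h=cv2.cvtColor(b,cv2.COLOR_BGR2HSV)[u[1]-60:u[1]+60,u[0]-60:u[0]+60]
m=((h[...,0]>5)&(h[...,0]<25)&(h[...,1]>90)&(h[...,2]>40)).astype(np.uint8);m[:,100:]=0;m[:30]=0
cs=max(cv2.findContours(m,0,1)[0],key=cv2.contourArea);print((cv2.approxPolyDP(cs,1.5,True)[:,0]*3.25+[390,0]).tolist())
E
```

```text
0.004 [[539.0, 230.0], [633.0, 205.0]]
0.008 [[542.0, 236.0], [636.0, 211.0]]
0.012 [[545.0, 241.0], [640.0, 216.0]]
0.018 [[550.0, 250.0], [644.0, 225.0]]
0.024 [[555.0, 258.0], [649.0, 234.0]]
tip [588.1785 198.2082]
[[640.25, 172.25], [601.25, 185.25], [588.25, 172.25], [585.0, 143.0], [572.0, 139.75], [568.75, 149.5], [578.5, 165.75], [572.0, 195.0], [549.25, 198.25], [539.5, 221.0], [546.0, 230.75], [637.0, 208.0], [643.5, 191.75]]
```

The foot is level with the tool (measured −14.2° against −14.9° predicted), and its underside is about 5 mm below the TCP. Moving to the tray's free end compartment.

apply_moves([
  {"fingers": 20, "delta_pos": [-3, 45, -4], "angular": [0.5, 2.6, 2.2]},
  {"fingers": 20, "delta_pos": [-7, 90, -7], "angular": [1, 5.2, 4.4]},
  {"fingers": 20, "delta_pos": [-12, 135, -8], "angular": [1.5, 7.8, 6.6]},
  {"fingers": 20, "delta_pos": [-17, 180, -8], "angular": [2, 10.4, 8.8]},
  {"fingers": 20, "delta_pos": [-21, 225, -8], "angular": [2.5, 13, 11]},
  {"fingers": 20, "delta_pos": [-25, 270, -8], "angular": [3, 15.6, 13.2]},
  {"fingers": 20, "delta_pos": [-28, 315, -8], "angular": [3.6, 18.2, 15.4]},
  {"fingers": 20, "delta_pos": [-22, 360, 0], "angular": [4.1, 20.8, 17.6]},
  {"fingers": 20, "delta_pos": [-15, 400, 12], "angular": [4.6, 23.4, 19.8]},
  {"fingers": 20, "delta_pos": [-9, 431, 26], "angular": [5.1, 25.9, 22]},
])

```text
clock: 18.0
tool_pos: [0.5784, -0.2149, 0.1502]
orientation: [-179.9, -0.1, -21.7]
force: [-0.7, 0.6, -0.9]
opening: 0.0244
gripper_force: 30.0
```

apply_moves([
  {"fingers": 20, "delta_pos": [0, 0, 0], "angular": [0, 0, 0]},
  {"fingers": 20, "delta_pos": [0, 0, 0], "angular": [0, 0, 0]},
  {"fingers": 20, "delta_pos": [0, 0, 0], "angular": [0, 0, 0]},
])

```text
clock: 18.3
tool_pos: [0.5797, -0.2123, 0.1512]
orientation: [-179.9, -0.0, -21.5]
force: [-0.1, -0.3, -0.5]
opening: 0.0241
gripper_force: 30.0
```

```bash
python3 -c "
from h import *
print(ctrl.get_obs()['opening']);go([.579,-.2136,.02],-21.6,0)"
```

```text
0.024100247174796367
pos mm [ -0.2   1.6 131.2] rot deg [-0.1 -0.   0.1] z [-0. -0. -1.]
```

apply_moves([
  {"fingers": 20, "delta_pos": [0, 1.5, 45], "angular": [0, 0, 0]},
  {"fingers": 20, "delta_pos": [0, 1.5, 85], "angular": [0, 0, 0]},
  {"fingers": 20, "delta_pos": [0, 1.5, 110], "angular": [0, 0, 0]},
  {"fingers": 20, "delta_pos": [0, 1.5, 125], "angular": [0, 0, 0]},
  {"fingers": 20, "delta_pos": [0, 1.5, 132], "angular": [0, 0, 0]},
  {"fingers": 20, "delta_pos": [0, 1.5, 136], "angular": [0, 0, 0]},
  {"fingers": 20, "delta_pos": [0, 1.5, 136], "angular": [0, 0, 0]},
])

```text
clock: 19.0
tool_pos: [0.58, -0.2137, 0.0157]
orientation: [-179.9, -0.1, -21.5]
force: [0.5, -0.0, -0.6]
opening: 0.0243
gripper_force: 30.0
```

apply_moves([
  {"fingers": 20, "delta_pos": [0, 0, 1], "angular": [0, 0, 0]},
  {"fingers": 20, "delta_pos": [0, 0, 2], "angular": [0, 0, 0]},
  {"fingers": 20, "delta_pos": [0, 0, 2], "angular": [0, 0, 0]},
])

```text
clock: 19.3
tool_pos: [0.5797, -0.2143, 0.014]
orientation: [-179.9, -0.1, -21.6]
force: [-0.8, 0.1, -0.9]
opening: 0.0245
gripper_force: 30.0
```

apply_moves([
  {"fingers": 20, "delta_pos": [0, 0, 1], "angular": [0, 0, 0]},
  {"fingers": 20, "delta_pos": [0, 0, 1], "angular": [0, 0, 0]},
])

```text
clock: 19.5
tool_pos: [0.5798, -0.2144, 0.013]
orientation: [-179.9, -0.1, -21.5]
force: [-1.3, 0.5, 1.3]
opening: 0.0241
gripper_force: 30.0
```

apply_moves([
  {"fingers": 20, "delta_pos": [0, 0, 1], "angular": [0, 0, 0]},
  {"fingers": 20, "delta_pos": [0, 0, 1], "angular": [0, 0, 0]},
])

```text
clock: 19.7
tool_pos: [0.5798, -0.2144, 0.0129]
orientation: [-179.9, -0.1, -21.5]
force: [-3.1, 1.3, 10.7]
opening: 0.0241
gripper_force: 30.0
```

Contact. I'll release, with the finger backs inside the compartment, and retreat straight up.

apply_moves([
  {"fingers": 36, "delta_pos": [0, 0, 0], "angular": [0, 0, 0]},
  {"fingers": 36, "delta_pos": [0, 0, 0], "angular": [0, 0, 0]},
  {"fingers": 36, "delta_pos": [0, 0, 0], "angular": [0, 0, 0]},
  {"fingers": 36, "delta_pos": [0, 0, 0], "angular": [0, 0, 0]},
  {"fingers": 36, "delta_pos": [0, 0, -10], "angular": [0, 0, 0]},
  {"fingers": 36, "delta_pos": [0, 0, -40], "angular": [0, 0, 0]},
  {"fingers": 36, "delta_pos": [0, 0, -90], "angular": [0, 0, 0]},
  {"fingers": 36, "delta_pos": [0, 0, -140], "angular": [0, 0, 0]},
  {"fingers": 36, "delta_pos": [0, 0, -160], "angular": [0, 0, 0]},
  {"fingers": 36, "delta_pos": [0, 0, -160], "angular": [0, 0, 0]},
])

```text
clock: 20.7
tool_pos: [0.5815, -0.2149, 0.1768]
orientation: [-179.8, -0.5, -21.5]
force: [0.3, 0.8, -1.2]
opening: 0.0357
gripper_force: 0.0
```

```bash
python3 - <<'E'
from h import *
shot(13);C=cam('wrist',np.load('T13.npy'));im=cv2.imread('pics/w13.png');h=cv2.cvtColor(im,cv2.COLOR_BGR2HSV)
fr=lambda q:R.from_euler('z',21.6,degrees=True).apply(q-[.547,-.2945,0])
def rep(n,m,z,amin,amax):
    for c in cv2.findContours(m.astype(np.uint8),cv2.RETR_EXTERNAL,cv2.CHAIN_APPROX_NONE)[0]:
        if amin<cv2.contourArea(c)<amax:
            r=cv2.minAreaRect(c);print(n,np.round(r[0],1),np.round(r[1],1),round(r[2],1),cv2.contourArea(c),fr(plane(C,r[0],z)))
ro=np.zeros(h.shape[:2],bool);ro[145:245]=1
w=(h[...,0]>5)&(h[...,0]<28)&(h[...,1]>80)&(h[...,2]>40)
rep('stapler',(h[...,2]<45)&ro,.04,500,4000)
for z in(.019,.047): 
    u=proj(C,np.array([.579,-.2136,z]));print(z,u)
x0=int(u[0])-35;m=np.zeros_like(ro);m[148:228,x0:x0+70]=1
rep('stamp',cv2.morphologyEx((w&m).astype(np.uint8),cv2.MORPH_OPEN,np.ones((7,7))),.03,300,5000)
E
```

```text
stapler [359.1 193. ] [29.5 58.8] 3.7 1542.0 [0.0045 0.0032 0.04  ]
0.019 [280.1134 192.3209]
0.047 [280.0081 198.6515]
stamp [281.  190.5] [51. 22.] 90.0 1106.5 [0.0047 0.086  0.03  ]
```

The stamp stands at tray (5, 86) mm with a foot-shaped silhouette, the stapler is at (5, 3) mm, and nothing else was touched. Handing in.

```bash
python3 -c "
from plant import ctrl
print(ctrl.close_job())"
```

```text
the job is handed in; nothing more can be done
None
```

I handed the job in at about 21 s, but no verdict came back: the black stapler is in the kit tray's middle compartment, the stamp in the free end one, the sharpener already there was left alone, and its duplicate stays on the rack (I viewed 11 pictures, one over the limit of 10).

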